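# Start up the grinding bench by its push buttons

## Robot

A 7-joint arm with a two-finger parallel gripper is mounted at the origin on the work surface. World frame = base frame: x ahead of the robot, y to its left, z up, the work surface at z = 0. Lengths are in m, angles in rad, forces in N, time in s.
With the tool pointing down it reaches from about 0.425 to 0.95 m from the base axis. Payload 4.7 kg.
Tool frame: the origin (TCP) lies at the very end of the fingers, on their centre line; the grasp point (between the pads) lies 19 mm behind it; z points along the fingers, y is the line along which they close (so a half turn about z gives the same grasp; the last joint's range is limited). The gripper opens to 85 mm and grips with 20 to 120 N. Pads are 22 mm wide; open, the fingers measure 114 mm over their backs; the gripper's body (76 mm by 85 mm) begins 54 mm behind the grasp point. The pads swing forward as they close: fully open they stand 13 mm farther back than shut.
Start: joints at [1.127, 0.469, -0.049, 1.532, 0.024, 1.141, -0.082], TCP at [0.272, -0.618, 0.231] pointing down, gripper open.
Joint ranges: [-2.59, 2.59], [-0.33, 1.99], [-1.39, 1.29], [0.1, 2.45], [-1.04, 4.18], [0.21, 1.99], [-2.66, 2.66]. Speed limits (rad/s): [2.57, 2.57, 3.14, 3.14, 3.14, 3.14, 3.14].

## Interface

Orientations are given as a unit quaternion [w, x, y, z].
In Python, from cell import bot gives the robot as it stands.
- The arm moves only by the tool send_rows, never from a script. Its argument "steps" is one flat list of numbers, 7 for each row, row after row: the closure, from 0 (fully open) to 1 (shut), then the shift along the tool's x, y, z in mm, then the turn, a rotation vector about the tool's x, y, z in rad. In form: [claw, x, y, z, ax, ay, az, claw, x, y, z, ax, ay, az, ...]. A call has 1 to 5 rows; each row is the pose to reach, as a shift and turn from the pose commanded when the call began, along the tool's axes at that moment; what a row does not reach only later rows make up. A row lasts 1/8 s, in which the tool goes at most 62.5 mm and 10.7 degrees, less where a joint would pass 70% of its speed; a pose out of reach is approached as far as the arm can. A call with a gripper value outside its range is refused whole. The fingers move at their own pace and stop on an object; "force" is the grip in N (left out, the last holds). Time passes only in rows, so rows that repeat a pose let the fingers close. It gives the time, the measured TCP pose, the force, the opening and the grip force at its end, in the units of the state.
- bot.observe(): the state, without advancing time (a new reading comes with each control period).
- bot.read_camera(name): name is "scene" or "top"; returns the picture (420x560x3 uint8, red, green, blue); there is no depth.
- bot.camera_model(name): a dict with "fx", "fy", "cx", "cy" (pixels), "k1" (the pictures are not rectified: a ray, as slopes to the right and down, at radius r is drawn at 1 + k1 r^2 times it, then the intrinsics apply), "world_from_camera" (4x4, takes a point from camera to world coordinates). Camera axes: x right, y up, looking along -z (the intrinsics and any distortion apply to the point x, -y, -z); pixel columns grow to the right and rows downward; lengths in m; the calibration is good to about 2 mm. A picture is of the moment at which its call begins. camera_model takes no time and is no camera call.
- bot.finish_job(): hands the job in; it is judged then, once.
The state is a dict: "time_s": time; "q": joint angles; "qvel": joint speeds; "joint_torque": joint torques, N m; "position": TCP position; "tool_rot": TCP orientation; "force": force on the tool from outside, world axes, zero at the start; "moment": the same for the moment, N m; "grip_width": opening from 0.0 (shut) to 1.0 (fully open); "finger_force": force on a finger pad.
Only numpy, scipy, OpenCV 4.12 (cv2) and the standard library are available. Lean on these libraries where they do the work, as an engineer would, in place of code of your own. Each camera call takes 0.05 s, during which the arm holds its last target. There are 200 camera calls.

## Task

Get the grinding bench ready to work: with a fingertip, gently push the white button on the work lamp, then the blue button on the extraction table, then the green button on the grinder's switch box, each fully in so that it stays in, in that order so that the grinder never runs in the dark or without suction. Leave the red emergency stop alone, and do not pick up or shift any of the tools and steel lying about.

Things in the scene. Friction and masses are not known exactly. Their poses are not given: they have to be found in the camera images.
- lamp_button (a joint): work lamp switch; how far the white button is pushed in, in m: 0 standing out (as found), 0.008 at its stop; it counts as on from 0.0055. It moves straight down, resists with about 4 N all the way (plus drag if moved fast) and latches by friction: it stays wherever it is left. The cap rides on a spring, about 2 N per mm with 7 mm of give, which yields some 2 mm while pushing, cushions the stop and comes back on release; this value does not count that give
- lamp_button_top (a point): centre of the top face of the white round push button, diameter 34 mm, on the near end of the work lamp's black base; top 72 mm above the bench when out; it moves with the button. Its z axis points up. The button stands 18 mm proud of a 44 mm aluminium collar as found, 10 mm proud when fully in
- extractor_button (a joint): extraction switch; how far the blue button is pushed in, in m: 0 standing out (as found), 0.008 at its stop; it counts as on from 0.0055. It moves straight down, resists with about 4 N all the way (plus drag if moved fast) and latches by friction: it stays wherever it is left. The cap rides on a spring, about 2 N per mm with 7 mm of give, which yields some 2 mm while pushing, cushions the stop and comes back on release; this value does not count that give
- extractor_button_top (a point): centre of the top face of the blue round push button, diameter 34 mm, on the near ledge of the grey extraction table; top 124 mm above the bench when out; it moves with the button. Its z axis points up. The button stands 18 mm proud of a 44 mm aluminium collar as found, 10 mm proud when fully in
- grinder_button (a joint): bench grinder start switch; how far the green button is pushed in, in m: 0 standing out (as found), 0.008 at its stop; it counts as on from 0.0055. It moves straight down, resists with about 4 N all the way (plus drag if moved fast) and latches by friction: it stays wherever it is left. The cap rides on a spring, about 2 N per mm with 7 mm of give, which yields some 2 mm while pushing, cushions the stop and comes back on release; this value does not count that give
- grinder_button_top (a point): centre of the top face of the green round push button, diameter 34 mm, on the near end of the grey switch box; top 89 mm above the bench when out; it moves with the button. Its z axis points up. The button stands 18 mm proud of a 44 mm aluminium collar as found, 10 mm proud when fully in
- estop (a joint): emergency stop: how far the red mushroom head is pushed in, in m: 0 as found, 0.008 at its stop; latches. Must be left alone
- estop_top (a point): centre of the top of the red mushroom head (emergency stop, diameter 40 mm, 28 mm above its yellow collar) on the yellow plate at the far end of the switch box, 96 mm from the green button; 99 mm above the bench
- lamp: LED work lamp, fixed to the bench: black base 220 x 130 x 48 mm with a blue band, flood panel 225 mm wide in a yoke on its far end up to 235 mm high. Origin: centre of the underside; x runs from the button end to the panel end; button at x -75 mm, panel's pivot at x +75 mm
- extractor: downdraft extraction table, fixed to the bench: grey box 320 (x) x 340 (y) x 100 mm, steel grille on top and a 60 mm back plate at its far edge. Origin: centre of the underside; button at x -127, y +100 mm
- switchbox: grinder's switch box, fixed to the bench: grey box 190 (x) x 85 (y) x 65 mm. Origin: centre of the underside; green button at x -48 mm, red emergency stop at x +48 mm
- tube: bystander, loose on the grille: piece of square steel tube 50 x 50 mm, 70 mm long, lying; origin: centre of the underside
- blank: bystander, loose on the grille: flat steel knife blank about 220 x 32 x 6 mm; origin: on the underside near its middle
- hammer: bystander, loose on the bench near the robot: hammer, lying
- disc: bystander, loose on the bench: flap disc, diameter 115 mm, 14 mm thick, lying; origin: centre of the underside
- tin: bystander, loose on the bench: orange-banded tin, diameter 68 mm, 70 mm high; origin: centre of the underside
- oil: bystander, loose, standing on the far left corner of the grille: bottle with yellow label and red cap, diameter 56 mm, 130 mm high; origin: centre of the underside
- driver: bystander, loose on the bench near the robot: screwdriver, lying

How it is judged:
On the way, in this order (a step that is already met when the one before it is completed fails the run):
1. the lamp's white button is pushed in (value of joint lamp_button above 0.0055 m), for 0.2 s.
2. the extraction's blue button is pushed in (value of joint extractor_button above 0.0055 m), for 0.2 s.
3. the grinder's green button is pushed in (value of joint grinder_button above 0.0055 m), for 0.2 s.
At the end, for the whole second after the job is handed in: the white, blue and green buttons are all in by at least 5.5 of their 8 mm, the red emergency stop is out (less than 2 mm in), and every loose thing is within 15 mm of where it stood (value of joint each of lamp_button, extractor_button, grinder_button above 0.0055 m and value of joint estop below 0.002 m and distance of each of tube, blank, hammer, disc, tin, oil, driver from where it was at the start of the episode below 0.015 m); the robot touches nothing.
It fails at once if the blue extraction button is pushed (over 2 mm) before the lamp is on (value of joint extractor_button above 0.002 m and not (value of joint lamp_button above 0.0055 m)).
It fails at once if the green grinder button is pushed (over 2 mm) before lamp and extraction are both on (value of joint grinder_button above 0.002 m and (not (value of joint lamp_button above 0.0055 m) or not (value of joint extractor_button above 0.0055 m))).
It fails at once if the red emergency stop is pushed in over 2 mm (value of joint estop above 0.002 m).
It fails at once if lamp, extraction table or switch box is pushed harder than 30 N (contact force between any of the fingers, the arm and lamp above 30 N or contact force between any of the fingers, the arm and extractor above 30 N or contact force between any of the fingers, the arm and switchbox above 30 N).
It fails at once if a loose thing (tube, blank, hammer, disc, tin, bottle, screwdriver) is lifted or shifted by more than 15 mm (distance of any of tube, blank, hammer, disc, tin, oil, driver from where it was at the start of the episode above 0.015 m).
It also fails if it takes over 64 s, if anything falls off the work surface, if the arm or the gripper's body presses on something with over 40 N, if the wrist force passes 120 N, or if a joint passes its speed limit or range.

## Working session

There is one attempt and no reset: what is moved stays moved. The work goes in short steps, Python scripts to look and compute and a tool call to move; the robot and the scene stay as the last step left them, time stands still between calls to the robot, and variables do not carry over. Pictures are saved under pics/ and viewed, at most 10 in all, crops included, and the job is handed in when it is done.

Besides the shell and the picture viewer there is one more tool, called after ">>>" as a command line: name --argument value ..., lists and objects as JSON in quotes. send_rows: Moves the arm, as the interface text tells. Its arguments: {"type":"object","properties":{"steps":{"type":"array"},"force":{"type":"number"}},"required":["steps"]}

```bash
mkdir -p pics; python3 - <<'E'
from cell import bot
import cv2,json
for n in("scene","top"):
    im=bot.read_camera(n); cv2.imwrite(f"pics/{n}0.png",im[:,:,::-1])
    print(n,bot.camera_model(n))
s=bot.observe(); print(s)
E
```

```text
scene {'fx': 526.0812237157942, 'fy': 526.0812237157942, 'cx': 275.74260272280173, 'cy': 214.65411778572923, 'k1': -0.07137467367415863, 'world_from_camera': array([[-0.13137072, -0.71329458,  0.68844214,  1.36176065],
       [ 0.99128795, -0.0878772 ,  0.09811119,  0.08659987],
       [-0.00948382,  0.69533333,  0.71862481,  0.96760017],
       [ 0.        ,  0.        ,  0.        ,  1.        ]])}
top {'fx': 491.3292070878285, 'fy': 491.3292070878285, 'cx': 275.53501144427395, 'cy': 205.40187348033893, 'k1': -0.1776637323877505, 'world_from_camera': array([[ 0.01047826,  0.98528152, -0.17061811,  0.38886609],
       [-0.99982712,  0.01294437,  0.01334792, -0.00947762],
       [ 0.01536   ,  0.17044875,  0.98524682,  1.21099903],
       [ 0.        ,  0.        ,  0.        ,  1.        ]])}
{'time_s': 0.1, 'q': array([ 1.12712313,  0.46937454, -0.04858789,  1.53355263,  0.0240911 ,
        1.14099051, -0.08227101]), 'qvel': array([-0.00054194, -0.00282499,  0.00045645, -0.00108684, -0.00144475,
       -0.00048827,  0.00048282]), 'joint_torque': array([ 4.00523704e-04, -5.11519003e+01, -4.69299336e-02, -2.38391250e+01,
        1.08008305e-02,  4.38663410e-03,  1.67472461e-05]), 'position': array([ 0.27181871, -0.61729192,  0.2303663 ]), 'tool_rot': array([-8.45303696e-04,  9.78567102e-01,  2.05926373e-01, -2.05661374e-04]), 'force': array([ 0.42743581, -1.48634469,  0.86249079]), 'moment': array([-0.03789042, -0.03974863,  0.00427104]), 'finger_force': 0.0, 'grip_width': 1.0004448723193706}
```

View pics/scene0.png

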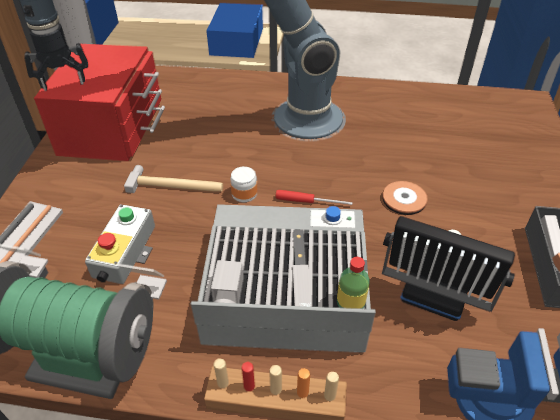

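View pics/top0.png

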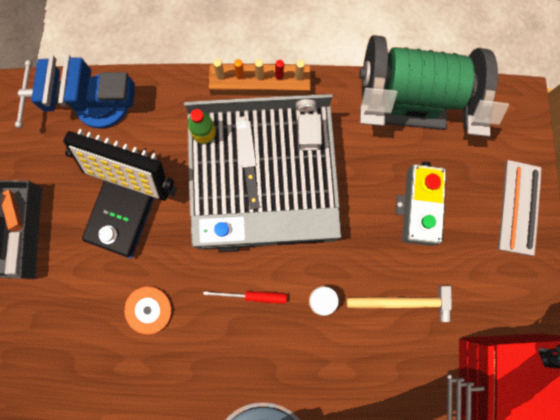

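The top view shows white at about (107,234), blue at (222,229), green at (429,221) and the red e-stop at (433,182). In the scene view, blue is at (333,214), green at (126,214), and white is mostly hidden behind the lamp panel near (453,233).

```bash
cat > h.py <<'E'
import numpy as np,cv2
from cell import bot
def ray(n,u,v):
    m=bot.camera_model(n);K=np.array([[m['fx'],0,m['cx']],[0,m['fy'],m['cy']],[0,0,1]])
    p=cv2.undistortPoints(np.array([[[u,v]]],float),K,np.array([m['k1'],0,0,0.]))[0,0]
    T=m['world_from_camera'];return T[:3,3],T[:3,:3]@np.array([p[0],-p[1],-1])
def onplane(n,u,v,z):
    o,d=ray(n,u,v);return o+d*(z-o[2])/d[2]
def blob(n,im,c,lo,hi,R=16):
    hsv=cv2.cvtColor(im,cv2.COLOR_RGB2HSV);m=cv2.inRange(hsv,lo,hi)
    k=np.zeros_like(m);cv2.circle(k,c,R,255,-1);m&=k
    N,l,s,ce=cv2.connectedComponentsWithStats(m)
    i=1+np.argmax(s[1:,4]);return ce[i],s[i]
E
python3 - <<'E'
from h import *
top=cv2.imread('pics/top0.png')[:,:,::-1].copy();sc=cv2.imread('pics/scene0.png')[:,:,::-1].copy()
for nm,n,im,c,lo,hi,z in [
 ('white','top',top,(107,234),(0,0,150),(180,60,255),.072),
 ('blue','top',top,(222,229),(100,150,60),(125,255,255),.124),
 ('green','top',top,(429,221),(50,120,50),(85,255,255),.089),
 ('red','top',top,(433,182),(0,150,80),(8,255,255),.099),
 ('blue','scene',sc,(333,214),(100,150,60),(125,255,255),.124),
 ('green','scene',sc,(126,214),(50,120,50),(85,255,255),.089),
 ('red','scene',sc,(107,242),(0,150,80),(8,255,255),.099)]:
    ce,s=blob(n,im,c,lo,hi); p=onplane(n,*ce,z); print(nm,n,ce.round(1),s,p.round(4),np.hypot(*p[:2]).round(3))
crop=lambda im,x,y:cv2.resize(im[y-30:y+30,x-30:x+30],(260,260),interpolation=cv2.INTER_NEAREST)
cv2.imwrite('pics/crops.png',np.hstack([crop(top,107,234),crop(top,222,229),crop(top,429,221)])[:,:,::-1])
# red toolbox near TCP
for n,u,v in(('top',460,340),('top',550,337),('scene',80,48),('scene',148,53),('scene',45,95),('scene',130,100)):print(n,u,v,[onplane(n,u,v,z).round(3) for z in(.2,.25)])
E
```

```text
white top [106.8 234.4] [ 98 225  19  19 258] [0.5112 0.3742 0.072 ] 0.634
blue top [221.1 228.8] [215 223  13  13 139] [0.5226 0.0965 0.124 ] 0.531
green top [428.4 221.2] [422 215  14  13 136] [ 0.5501 -0.3856  0.089 ] 0.672
red top [432.6 181.1] [426 174  14  15 172] [ 0.6448 -0.3969  0.099 ] 0.757
blue scene [332.9 213.8] [327 207  13  15 165] [0.5352 0.0978 0.124 ] 0.544
green scene [127.1 217.5] [120 212  14  10  68] [ 0.5718 -0.3764  0.089 ] 0.685
red scene [106.1 240.5] [ 98 233  17  17 220] [ 0.6546 -0.395   0.099 ] 0.765
top 460 340 [array([ 0.284, -0.412,  0.2  ]), array([ 0.289, -0.392,  0.25 ])]
top 550 337 [array([ 0.28 , -0.625,  0.2  ]), array([ 0.286, -0.595,  0.25 ])]
scene 80 48 [array([ 0.003, -0.698,  0.2  ]), array([ 0.092, -0.647,  0.25 ])]
scene 148 53 [array([ 0.015, -0.479,  0.2  ]), array([ 0.102, -0.443,  0.25 ])]
scene 45 95 [array([ 0.259, -0.692,  0.2  ]), array([ 0.331, -0.641,  0.25 ])]
scene 130 100 [array([ 0.259, -0.451,  0.2  ]), array([ 0.331, -0.416,  0.25 ])]
```

View pics/crops.png

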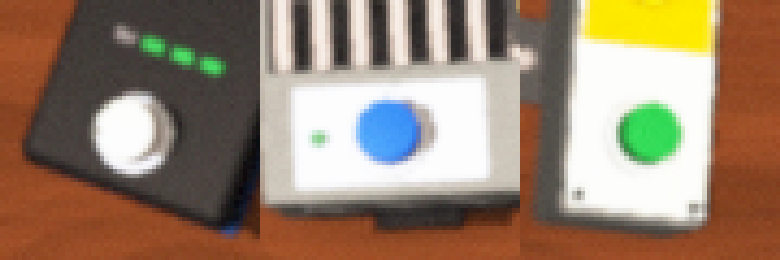

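White, blue and green measure (0.511,0.376), (0.523,0.0965) and (0.550,-0.386). All are within reach, and green to e-stop comes out at 95 mm against the 96 mm given. I'll raise the arm first, with the claw shut, then travel high.

>>> send_rows --steps '[1,0,0,-60,0,0,0,1,0,0,-110,0,0,0,1,50,-25,-110,0,0,0,1,105,-50,-110,0,0,0,1,160,-75,-110,0,0,0]'

```text
time_s: 0.72
position: [0.3891, -0.483, 0.341]
tool_rot: [-0.0, 0.979, 0.206, -0.0]
force: [0.0, -0.1, 0.5]
grip_width: 0.0
finger_force: 0.0
```

>>> send_rows --steps '[1,52,-25,0,0,0,0,1,105,-50,0,0,0,0,1,155,-75,0,0,0,0,1,180,-130,0,0,0,0,1,205,-185,0,0,0,0]'

```text
time_s: 1.35
position: [0.5014, -0.2305, 0.3406]
tool_rot: [-0.0, 0.979, 0.206, -0.0]
force: [-0.5, 0.1, 0.2]
grip_width: -0.0
finger_force: 0.0
```

```bash
cat >> h.py <<'E'
from scipy.spatial.transform import Rotation as Ro
def rel(t):
    s=bot.observe();R=Ro.from_quat(np.roll(s['tool_rot'],-1)).as_matrix()
    print(round(s['time_s'],2),s['position'].round(4),'rel mm',((R.T@(np.array(t)-s['position']))*1000).round(1),'q',s['q'].round(2),'F',s['force'].round(1),'w',round(s['grip_width'],3),'tilt',R[:,2].round(4))
E
python3 -c "
from h import *
rel([.511,.376,.20])"
```

```text
1.35 [ 0.5014 -0.2305  0.3406] rel mm [ 253.6 -551.   141. ] q [ 0.57  0.2  -0.25  1.66  0.05  1.28 -0.85] F [-0.5  0.1  0.2] w -0.0 tilt [-9.e-04  7.e-04 -1.e+00]
```

>>> send_rows --steps '[1,24,-52,0,0,0,0,1,48,-104,0,0,0,0,1,72,-156,0,0,0,0,1,96,-208,0,0,0,0,1,120,-260,0,0,0,0]'

```text
time_s: 1.98
position: [0.5059, 0.0553, 0.3411]
tool_rot: [0.0, 0.979, 0.206, -0.0]
force: [-0.0, 0.5, -0.3]
grip_width: 0.001
finger_force: 0.0
```

>>> send_rows --steps '[1,24,-52,0,0,0,0,1,48,-104,0,0,0,0,1,72,-156,0,0,0,0,1,96,-208,0,0,0,0,1,96,-208,0,0,0,0]'

```text
time_s: 2.6
position: [0.508, 0.2881, 0.3406]
tool_rot: [-0.002, 0.978, 0.21, -0.001]
force: [-0.7, -0.8, 0.6]
grip_width: 0.003
finger_force: 0.0
```

```bash
python3 -c "
from h import *
rel([.511,.376,.20])"
```

```text
2.6 [0.508  0.2881 0.3406] rel mm [ 39.1 -78.4 140.8] q [-0.12  0.3  -0.59  1.58  0.17  1.32 -1.89] F [-0.7 -0.8  0.6] w 0.003 tilt [-0.0025  0.0026 -1.    ]
```

>>> send_rows --steps '[1,20,-40,0,0,0,0,1,39,-79,0,0,0,0,1,39,-79,60,0,0,0,1,39,-79,120,0,0,0,1,39,-79,200,0,0,0]'

```text
time_s: 3.22
position: [0.5149, 0.3692, 0.157]
tool_rot: [0.0, 0.979, 0.205, 0.0]
force: [0.9, 0.8, -0.3]
grip_width: 0.002
finger_force: 0.0
```

>>> send_rows --steps '[1,0,0,0,0,0,0,1,0,0,0,0,0,0]'

```text
time_s: 3.48
position: [0.5155, 0.3713, 0.1611]
tool_rot: [-0.001, 0.979, 0.206, 0.001]
force: [-0.4, 0.0, 1.0]
grip_width: 0.005
finger_force: 0.0
```

```bash
python3 -c "
from h import *
rel([.511,.376,.072])
for n in('top','scene'):cv2.imwrite(f'pics/{n}1.png',bot.read_camera(n)[:,:,::-1])
a=cv2.imread('pics/top1.png')[170:290,40:190];b=cv2.imread('pics/scene1.png')[150:270,370:520]
cv2.imwrite('pics/c1.png',cv2.resize(np.hstack([a,b]),(800,320)))"
```

```text
3.48 [0.5155 0.3713 0.1611] rel mm [-2.6 -6.  89.1] q [-0.29  0.53 -0.56  1.68  0.32  1.02 -2.12] F [-0.4  0.   1. ] w 0.005 tilt [ 0.0026  0.002  -1.    ]
```

View pics/c1.png

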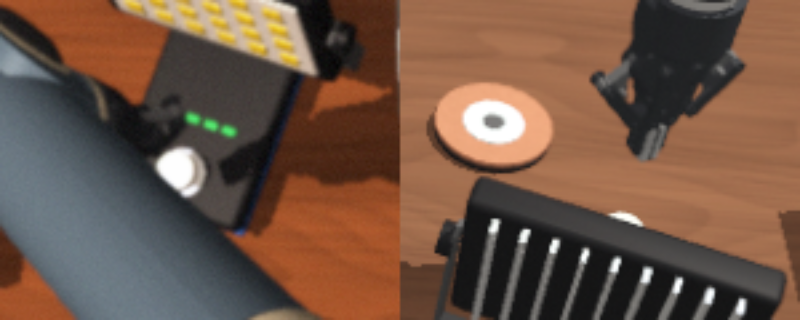

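The crop shows the white button free, with clear space to the panel. The fingertip is at scene px ~(463,208); I'll check that point against the measured TCP.

```bash
python3 -c "
from h import *
print(onplane('scene',463,208.5,.161),onplane('scene',453,232,.072),onplane('top',107.3,233.8,.072),onplane('top',105.8,234.5,.072))"
```

```text
[0.52099225 0.37698293 0.161     ] [0.50896419 0.37707143 0.072     ] [0.51258159 0.3730545  0.072     ] [0.51084034 0.37665137 0.072     ]
```

>>> send_rows --steps '[1,-2,-5,30,0,0,0,1,-2,-5,60,0,0,0,1,-2,-5,75,0,0,0,1,-2,-5,80,0,0,0,1,-2,-5,80,0,0,0]'

```text
time_s: 4.2
position: [0.5111, 0.3749, 0.0799]
tool_rot: [-0.0, 0.979, 0.206, 0.001]
force: [0.0, -0.3, -0.5]
grip_width: -0.003
finger_force: 0.0
```

>>> send_rows --steps '[1,0,0,4,0,0,0,1,0,0,7,0,0,0,1,0,0,9,0,0,0,1,0,0,11,0,0,0,1,0,0,13,0,0,0]'

```text
time_s: 4.82
position: [0.5107, 0.3746, 0.0661]
tool_rot: [-0.0, 0.979, 0.206, 0.0]
force: [0.3, -0.6, 3.7]
grip_width: -0.001
finger_force: 1.9
```

>>> send_rows --steps '[1,0,0,2,0,0,0,1,0,0,4,0,0,0,1,0,0,6,0,0,0,1,0,0,7,0,0,0,1,0,0,7,0,0,0]'

```text
time_s: 5.45
position: [0.5107, 0.3746, 0.0596]
tool_rot: [0.0, 0.979, 0.206, 0.0]
force: [-1.5, -1.3, 8.2]
grip_width: -0.003
finger_force: 4.4
```

>>> send_rows --steps '[1,0,0,1,0,0,0,1,0,0,2,0,0,0,1,0,0,2,0,0,0,1,0,0,2,0,0,0]'

```text
time_s: 5.95
position: [0.5107, 0.3746, 0.0581]
tool_rot: [0.0, 0.979, 0.206, 0.0]
force: [-1.8, -2.1, 11.4]
grip_width: 0.001
finger_force: 5.8
```

>>> send_rows --steps '[1,0,0,-10,0,0,0,1,0,0,-50,0,0,0,1,0,0,-110,0,0,0,1,0,0,-170,0,0,0,1,0,0,-220,0,0,0]'

```text
time_s: 6.58
position: [0.5102, 0.3744, 0.2785]
tool_rot: [-0.0, 0.979, 0.206, 0.0]
force: [0.0, 0.4, -0.0]
grip_width: 0.002
finger_force: 0.0
```

```bash
python3 -c "
from h import *
rel([.524,.097,.280])"
```

```text
6.58 [0.5102 0.3744 0.2785] rel mm [-99.2 259.5  -1.6] q [-0.27  0.43 -0.6   1.56  0.25  1.24 -2.07] F [ 0.   0.4 -0. ] w 0.002 tilt [ 1.e-04  3.e-04 -1.e+00]
```

The force rose 2 N/mm at the end, so the lamp button is at its stop. Next is blue.

>>> send_rows --steps '[1,-20,52,0,0,0,0,1,-40,104,0,0,0,0,1,-60,156,0,0,0,0,1,-80,208,0,0,0,0,1,-99,259,0,0,0,0]'

```text
time_s: 7.2
position: [0.5236, 0.0955, 0.2761]
tool_rot: [0.0, 0.979, 0.206, -0.001]
force: [1.7, -0.4, -0.7]
grip_width: -0.002
finger_force: 0.0
```

>>> send_rows --steps '[1,0,0,0,0,0,0,1,0,0,50,0,0,0,1,0,0,100,0,0,0,1,0,0,110,0,0,0,1,0,0,110,0,0,0]'

```text
time_s: 7.82
position: [0.5243, 0.0984, 0.167]
tool_rot: [-0.0, 0.978, 0.206, -0.0]
force: [1.2, 0.1, 1.1]
grip_width: 0.0
finger_force: 0.0
```

```bash
python3 -c "
from h import *
rel([.524,.097,.124])
im=bot.read_camera('scene');cv2.imwrite('pics/c2.png',cv2.resize(im[100:260,240:430],(760,600))[:,:,::-1])
im=bot.read_camera('top');cv2.imwrite('pics/top2.png',im[:,:,::-1])"
```

```text
7.83 [0.5243 0.0984 0.167 ] rel mm [-0.8  1.2 43. ] q [ 0.15  0.36 -0.52  1.92  0.22  0.92 -1.62] F [1.2 0.1 1.1] w 0.0 tilt [-4.e-04  5.e-04 -1.e+00]
```

View pics/c2.png

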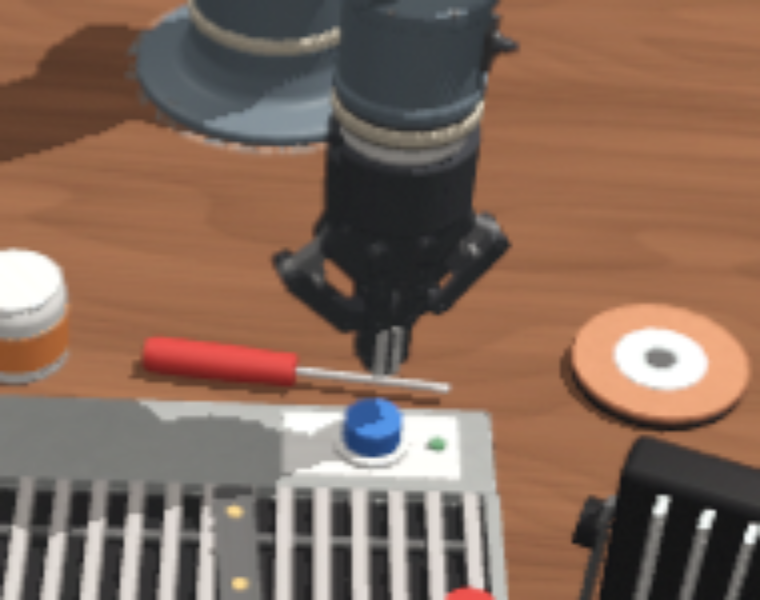

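The crop shows the shut fingertip directly above the blue button (top face at about scene px (333,210), consistent with x≈0.525). Now pressing.

>>> send_rows --steps '[1,0,0,20,0,0,0,1,0,0,36,0,0,0,1,0,0,41,0,0,0,1,0,0,43,0,0,0,1,0,0,45,0,0,0]'

```text
time_s: 8.55
position: [0.5246, 0.0976, 0.1224]
tool_rot: [0.0, 0.979, 0.206, 0.0]
force: [-0.5, -0.8, 3.2]
grip_width: -0.003
finger_force: 1.6
```

>>> send_rows --steps '[1,0,0,2,0,0,0,1,0,0,4,0,0,0,1,0,0,6,0,0,0,1,0,0,8,0,0,0,1,0,0,10,0,0,0]'

```text
time_s: 9.18
position: [0.5246, 0.0976, 0.1121]
tool_rot: [0.0, 0.979, 0.206, 0.0]
force: [-2.2, 0.1, 7.7]
grip_width: -0.001
finger_force: 3.9
```

>>> send_rows --steps '[1,0,0,1,0,0,0,1,0,0,2,0,0,0,1,0,0,2,0,0,0,1,0,0,2,0,0,0]'

```text
time_s: 9.68
position: [0.5246, 0.0977, 0.1107]
tool_rot: [0.0, 0.979, 0.206, 0.0]
force: [-1.9, -0.8, 10.4]
grip_width: -0.001
finger_force: 5.2
```

Blue is at its stop too. Retract and head for green.

>>> send_rows --steps '[1,0,0,-10,0,0,0,1,0,0,-50,0,0,0,1,0,0,-110,0,0,0,1,0,0,-170,0,0,0,1,0,0,-170,0,0,0]'

```text
time_s: 10.3
position: [0.5266, 0.0985, 0.2845]
tool_rot: [0.0, 0.979, 0.206, 0.005]
force: [0.3, 1.0, -1.2]
grip_width: -0.004
finger_force: 0.0
```

```bash
python3 -c "
from h import *
rel([.551,-.385,.28])"
```

```text
10.3 [0.5266 0.0985 0.2845] rel mm [-172.5  452.3    4.1] q [ 0.2   0.24 -0.55  1.78  0.14  1.16 -1.55] F [ 0.3  1.  -1.2] w -0.004 tilt [ 0.0097  0.0014 -1.    ]
```

>>> send_rows --steps '[1,-20,50,0,0,0,0,1,-40,100,0,0,0,0,1,-60,150,0,0,0,0,1,-80,200,0,0,0,0,1,-100,250,0,0,0,0]'

```text
time_s: 10.92
position: [0.5325, -0.1733, 0.2782]
tool_rot: [-0.001, 0.979, 0.206, -0.001]
force: [1.0, -0.4, -0.1]
grip_width: 0.0
finger_force: 0.0
```

>>> send_rows --steps '[1,-18,50,0,0,0,0,1,-36,100,0,0,0,0,1,-54,150,0,0,0,0,1,-74,200,0,0,0,0,1,-74,200,0,0,0,0]'

```text
time_s: 11.55
position: [0.5434, -0.3903, 0.2766]
tool_rot: [-0.0, 0.979, 0.202, -0.002]
force: [-0.3, 0.8, -0.2]
grip_width: -0.004
finger_force: 0.0
```

```bash
python3 -c "
from h import *
rel([.551,-.385,.14])"
```

```text
11.55 [ 0.5434 -0.3903  0.2766] rel mm [  9.7  -1.7 136.6] q [ 0.76  0.45 -0.29  1.48  0.14  1.24 -0.71] F [-0.3  0.8 -0.2] w -0.004 tilt [-4.5e-03 -5.0e-04 -1.0e+00]
```

>>> send_rows --steps '[1,5,0,0,0,0,0,1,5,0,50,0,0,0,1,5,0,100,0,0,0,1,5,0,130,0,0,0,1,5,0,130,0,0,0]'

```text
time_s: 12.18
position: [0.55, -0.3792, 0.147]
tool_rot: [-0.003, 0.978, 0.208, -0.002]
force: [0.1, -0.3, 1.1]
grip_width: 0.0
finger_force: 0.0
```

>>> send_rows --steps '[1,0,0,0,0,0,0,1,0,0,0,0,0,0]'

```text
time_s: 12.42
position: [0.5522, -0.3825, 0.152]
tool_rot: [0.001, 0.979, 0.206, 0.001]
force: [-0.5, 0.3, 0.1]
grip_width: -0.001
finger_force: 0.0
```

```bash
python3 -c "
from h import *
rel([.551,-.385,.089])
im=bot.read_camera('scene');cv2.imwrite('pics/c3.png',cv2.resize(im[120:280,50:240],(760,600))[:,:,::-1])"
```

```text
12.43 [ 0.5522 -0.3825  0.152 ] rel mm [-2.2  1.6 63. ] q [ 0.74  0.55 -0.29  1.61  0.18  1.   -0.76] F [-0.5  0.3  0.1] w -0.001 tilt [ 0.0032 -0.0019 -1.    ]
```

View pics/c3.png

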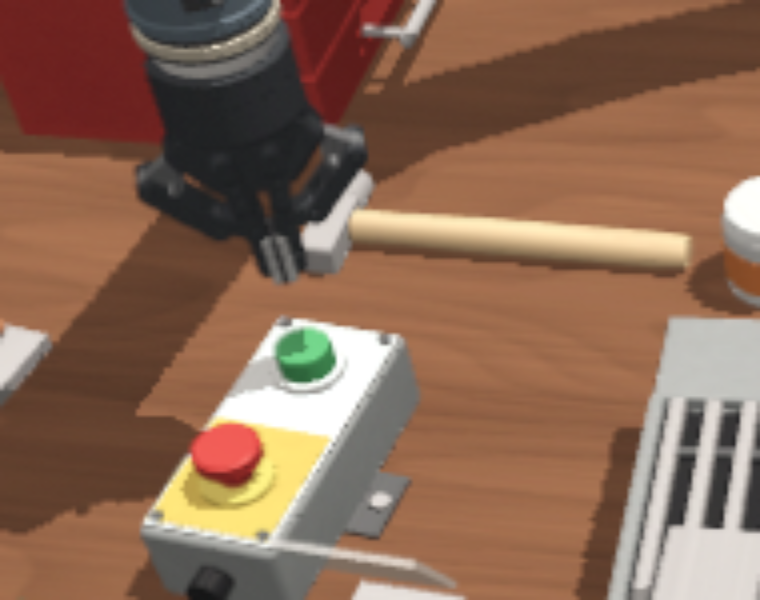

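The tip is above the green button, whose top face is at about scene px (126,211), well clear of the e-stop. Now pressing.

>>> send_rows --steps '[1,-1,1,35,0,0,0,1,-1,1,56,0,0,0,1,-1,1,62,0,0,0,1,-1,1,64,0,0,0,1,-1,1,65,0,0,0]'

```text
time_s: 13.1
position: [0.5508, -0.384, 0.086]
tool_rot: [0.0, 0.979, 0.206, 0.0]
force: [-2.6, 1.1, 3.8]
grip_width: -0.0
finger_force: 1.8
```

>>> send_rows --steps '[1,0,0,2,0,0,0,1,0,0,4,0,0,0,1,0,0,6,0,0,0,1,0,0,8,0,0,0,1,0,0,10,0,0,0]'

```text
time_s: 13.72
position: [0.5509, -0.384, 0.0758]
tool_rot: [0.0, 0.979, 0.206, 0.0]
force: [-2.5, 1.0, 9.8]
grip_width: 0.004
finger_force: 5.2
```

>>> send_rows --steps '[1,0,0,1,0,0,0,1,0,0,2,0,0,0,1,0,0,2,0,0,0,1,0,0,2,0,0,0]'

```text
time_s: 14.22
position: [0.5509, -0.384, 0.0747]
tool_rot: [0.001, 0.979, 0.206, 0.0]
force: [-3.5, 1.7, 13.0]
grip_width: -0.001
finger_force: 6.2
```

>>> send_rows --steps '[1,0,0,-10,0,0,0,1,0,0,-50,0,0,0,1,0,0,-110,0,0,0,1,0,0,-170,0,0,0,1,0,0,-200,0,0,0]'

```text
time_s: 14.85
position: [0.5518, -0.3844, 0.2765]
tool_rot: [0.002, 0.979, 0.206, 0.002]
force: [0.0, -1.1, -0.6]
grip_width: 0.001
finger_force: 0.0
```

>>> send_rows --steps '[1,-50,0,0,0,0,0,1,-100,0,0,0,0,0,1,-100,0,0,0,0,0,1,-100,0,0,0,0,0]'

```text
time_s: 15.35
position: [0.4593, -0.4238, 0.2725]
tool_rot: [-0.0, 0.979, 0.206, 0.0]
force: [0.0, 0.7, 0.7]
grip_width: -0.002
finger_force: 0.0
```

```bash
python3 -c "
from h import *
im=bot.read_camera('scene')
cv2.imwrite('pics/end.png',cv2.resize(im[150:290,50:500],(800,249))[:,:,::-1])"
```

```text
(no output)
```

View pics/end.png

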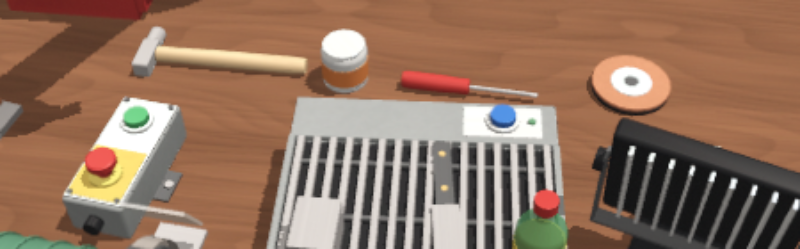

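In the final picture the green (135,116) and blue (503,116) buttons sit low. White is now hidden behind the lamp panel. The e-stop stands out and none of the loose things has moved.

```bash
python3 -c "
from cell import bot
print(bot.finish_job())"
```

```text
the job is handed in; nothing more can be done
None
```

I pushed the white, blue and green buttons fully to their stops in that order, left the emergency stop alone and touched none of the loose things, then handed the job in; no verdict came back.

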